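# Turn the ripening cheese with the spatula

## Task

Take the spatula off its wooden plate by its upright red grip and use its blade to pry up the square cheese and flip it over the step of the turning board, so that it ends pale side up, lying flat on the raised end of the board. Do not touch the cheese with the fingers, do not toss it in the air, leave the jar, the round cheese and the mug alone, and finish by standing the spatula back flat on its plate the way you found it.

Things in the scene. Friction and masses are not known exactly. Their poses are not given: they have to be found in the camera images.
- cheese: Rigid slab 94x94x24 mm, 0.16-0.25 kg, +z face orange with dark cross, -z face pale; a wooden band 110x110 mm, 12 high, round its waist leaves a notch 6 mm high, 8 deep under it all round, where a blade tip can catch. Origin at its centre, x, y along its sides. Starts orange side up on the board's lower end, within 0.06 rad of square to it, band 0-15 mm short of the step, within 12 mm of midline.
- board: Wooden board fixed to the bench, 350 (x) by 170 mm (y). Origin under the middle of the step, at bench height; +x is the way the cheese is flipped. Lower end, pale: x -180 to 0 mm, top at z 30 mm. Step at x = 0 rises 10 mm. Raised end, darker: x 0 to 155 mm, top at z 40 mm, then a pale end lip 15 mm thick, top at z 54 mm.
- spatula: Trowel-like spatula. Upright red grip 22x44x50 mm (x, y, z), origin at its centre; +x to the blade, +z up. A rod goes down to a level steel sole: rigid heel x -15 to 60 mm, 40 wide, then blade x 60 to 140, 70 wide, 2 thick, underside 80 mm below origin. 0.16 kg. The blade springs about its rear edge, 6 N m per rad (0.9 N/mm at the tip). Pinched across x the grip cannot pivot in the fingers.
- blade_tip (a point): Middle of the blade's front edge, on its underside: 140 mm ahead of and 80 mm below the spatula's origin when the blade is not bent.
- rest: The spatula's wooden plate, fixed to the bench, 190x100 mm, 10 mm thick. Origin on the bench under the place of the spatula's grip, 35 mm from the plate's rear end; +x towards its other end, where the blade points. With the spatula in place its sole lies flat on the plate and its origin is 90 mm straight above this origin.
- jar: Bystander: amber glass jar with a red cap, 76 mm across, 100 mm high, standing beyond the board. Origin at its underside.
- round_cheese: Bystander: red waxed round cheese, 110 mm across, 50 mm high, beyond the board. Origin at its underside.
- mug: Bystander: blue mug, 76 mm across, 90 mm high, beyond the board. Origin at its underside.
Not all that is in view belongs to the job. There is more than one size of the cheese; the one meant has the size given above.

How it is judged:
On the way:
1. the cheese is pried up past 35 degrees by the spatula (angle between cheese's own z axis and vertical above 0.6 rad and contact force between spatula and cheese above 0.2 N), for 0.05 s.
At the end, for the whole second after the job is handed in: Cheese still, pale side up, flat within 5 degrees on the raised end (centre 45 to 105 mm past the step, within 40 mm of the midline); spatula still on its plate, sole flat within 9 degrees, grip within 30 mm of its place, 17 degrees of its direction, 80 to 100 mm above the bench (angle between cheese's own z axis and vertical above 3.05 rad and x of cheese in the frame of board between 0.045 and 0.105 m and y of cheese in the frame of board between -0.04 and 0.04 m and z of cheese in the frame of board below 0.058 m and linear speed of each of cheese, spatula below 0.02 m/s and horizontal distance between spatula and rest below 0.03 m and height (world z) of spatula between 0.08 and 0.1 m and angle between spatula's own z axis and vertical below 0.15 rad and angle between the x axis of spatula and the x axis of rest, either way round below 0.3 rad); the robot touches nothing.
It fails at once if a finger touches the cheese (contact force between the fingers and cheese above 1 N).
It fails at once if the cheese is tossed or carried high in the air (centre over 160 mm above the bench) (height (world z) of cheese above 0.16 m).
It fails at once if a bystander is shifted by more than 20 mm (distance of any of jar, round_cheese, mug from where it was at the start of the episode above 0.02 m).
It also fails if it takes over 58 s, if anything falls off the work surface, if the arm or the gripper's body presses on something with over 40 N, if the wrist force passes 120 N, or if a joint passes its speed limit or range.

## Robot

A 7-joint arm with a two-finger parallel gripper is mounted at the origin on the work surface. World frame = base frame: x ahead of the robot, y to its left, z up, the work surface at z = 0. Lengths are in m, angles in rad, forces in N, time in s.
With the tool pointing down it reaches from about 0.425 to 0.925 m from the base axis. Payload 6.8 kg.
Tool frame: the origin (TCP) lies midway between the tips of the shut fingers; the grasp point (between the pads) lies r.grip_point_offset behind it (r.grip_point_offset is the distance from the TCP to the grasp point, in m); z points along the fingers, y is the line along which they close (so a half turn about z gives the same grasp; the last joint's range is limited). The gripper opens to 85 mm and grips with 20 to 120 N. Pads are 22 mm wide; open, the fingers measure 114 mm over their backs; the gripper's body (76 mm by 85 mm) begins 54 mm behind the grasp point. The pads swing forward as they close: fully open they stand 13 mm farther back than shut.
Start: joints at [1.076, 0.477, 0.022, 1.555, -0.011, 1.109, -0.083], TCP at [0.255, -0.625, 0.231] pointing down, gripper open.
Joint ranges: [-2.96, 2.96], [-0.34, 2.1], [-1.41, 1.46], [0.24, 2.44], [-1.37, 4.51], [0.17, 1.92], [-2.96, 2.96]. Speed limits (rad/s): [2.39, 2.39, 3.14, 3.14, 3.14, 3.14, 3.14].

## Interface

Orientations are given as a rotation vector (axis times angle).
In Python, from bench import r gives the robot as it stands. The module is installed in compiled form; this text tells all that it offers.
- The arm moves only by the shell command python3 -m crank 'ROWS' [FORCE]. ROWS is JSON, a list of rows, each a list of 5 numbers: the shift along the world's x, y, z in units of 200 mm (1.0 is 200 mm), then the turn about the world's z in units of 45 degrees (1.0 is 45 degrees), then the opening, from -1 (shut) to 1 (fully open). In form: [[dx, dy, dz, turn, jaw], ...]. A call has 1 to 8 rows; each row shifts and turns the commanded pose from where the row before left it; what a row does not reach is not made up. A row lasts 1/12 s, in which the tool goes at most 41.7 mm and 7.16 degrees, less where a joint would pass 70% of its speed; a pose out of reach is approached as far as the arm can. A call with a number of a shift or a turn outside -1 to 1 is refused whole. A call with a gripper value outside its range is refused whole. The fingers move at their own pace and stop on an object; FORCE is the grip in N (left out, the last holds). Time passes only in rows, so rows that do not move let the fingers close. It gives the time, the measured TCP pose, the force, the opening and the grip force at its end, in the units of the state.
- r.get_obs(): the state, without advancing time (a new reading comes with each control period).
- r.grab_frame(name): name is "scene" or "top" or "wrist"; returns the picture (384x512x3 uint8, blue, green, red); there is no depth.
- r.camera_model(name): a dict with "fx", "fy", "cx", "cy" (pixels), "R" (3x3) and "t" (3): a world point X has camera coordinates R X + t. Camera axes: x right, y down, z forward; pixel columns grow to the right and rows downward; lengths in m; the calibration is good to about 2 mm. A picture is of the moment at which its call begins: read the wrist's pose just before it. camera_model takes no time and is no camera call; for the wrist camera it gives the pose at the moment of the call.
- r.hand_in(): hands the job in; it is judged then, once.
The state is a dict: "clock": time; "joints": joint angles; "qvel": joint speeds; "tau": joint torques, N m; "tcp_pos": TCP position; "orientation": TCP orientation; "contact_force": force on the tool from outside, world axes, zero at the start; "moment": the same for the moment, N m; "grip_width": finger opening in m; "gripper_force": force on a finger pad.
Only numpy, scipy, OpenCV 4.12 (cv2) and the standard library are available. Lean on these libraries where they do the work, as an engineer would, in place of code of your own. Each camera call takes 0.05 s, during which the arm holds its last target. There are 200 camera calls.

## Working session

There is one attempt and no reset: what is moved stays moved. The work goes in short steps, Python scripts to look and compute and a shell command to move; the robot and the scene stay as the last step left them, time stands still between calls to the robot, and variables do not carry over. Pictures are saved under pics/ and viewed, at most 10 in all, crops included, and the job is handed in when it is done.

```bash
mkdir -p pics; python3 - <<'E'
from bench import r
import cv2
for n in("top","scene"):
    cv2.imwrite(f"pics/{n}0.png",r.grab_frame(n))
    m=r.camera_model(n);print(n,{k:(v.tolist() if hasattr(v,'tolist') else v) for k,v in m.items()})
print(r.get_obs(),r.grip_point_offset)
E
```

```text
top {'fx': 440.92319130920276, 'fy': 440.92319130920276, 'cx': 254.29777852435848, 'cy': 192.5230202979303, 'R': [[0.016449468595747647, -0.9998587101539099, 0.003460449721781756], [-0.979921951823988, -0.01680906357183242, -0.19867164799060635], [0.19870174462339985, -0.0001229276110702727, -0.9800599989655836]], 't': [0.03956247698074316, 0.5023558532066474, 1.0938222030115723]}
scene {'fx': 499.71488282125364, 'fy': 499.71488282125364, 'cx': 257.62503982469104, 'cy': 200.1616180467015, 'R': [[0.7540480728627303, 0.6567099886195871, -0.011978925630620769], [0.5095109525685064, -0.5963458275488333, -0.6202985113458118], [-0.4144998106449934, 0.461631503271125, -0.7842743538857468]], 't': [-0.39656681258871723, -0.13973069080615846, 1.837238862184427]}
{'clock': 0.1, 'joints': array([ 1.07588744,  0.47771636,  0.02234322,  1.55633865, -0.01147474,
        1.1092958 , -0.08306928]), 'qvel': array([-0.00011373, -0.0003885 , -0.00137866, -0.00328633,  0.00057712,
       -0.00029913, -0.00014163]), 'tau': array([ 3.72982773e-03, -5.97761321e+01,  1.61334302e+00, -2.81957728e+01,
        1.28129238e-02,  5.03447140e-03,  1.53069305e-05]), 'tcp_pos': array([ 0.25441855, -0.62464932,  0.23042956]), 'orientation': array([-3.08146360e+00, -6.03611067e-01,  7.07272539e-04]), 'contact_force': array([ 1.16666785e+00,  8.39263444e-01, -8.31978890e-04]), 'moment': array([-0.04128692,  0.02087318,  0.04216656]), 'gripper_force': 0.0, 'grip_width': 0.08506134233321383} 0.0187
```

View pics/top0.png

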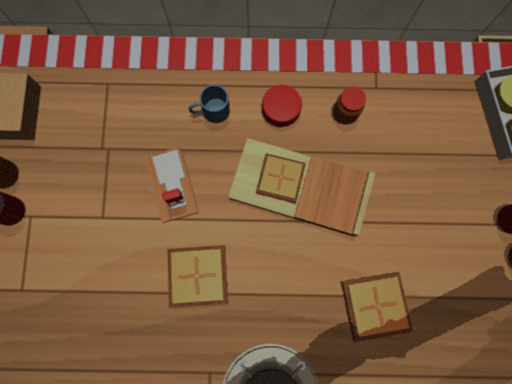

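View pics/scene0.png

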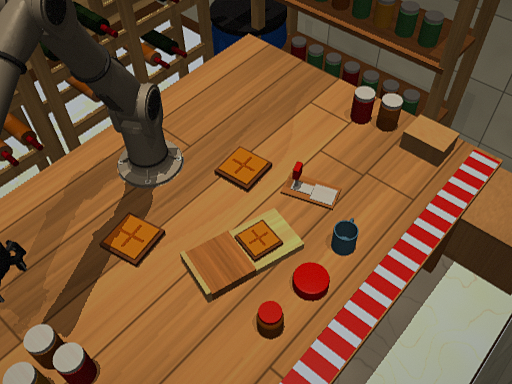

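Top view: spatula on its plate around (172,185), grip at (173,197), blade pointing up the image. The board runs (232..374, 140..235) with the small cheese at (281,177), and the step is at about x=303. Mug (215,104), round cheese (282,105) and jar (349,105) are beyond it. Next I'll measure on an enlarged crop.

```bash
python3 - <<'E'
import cv2
t=cv2.imread("pics/top0.png")
c=cv2.resize(t[130:245,140:390],None,fx=3.2,fy=3.2,interpolation=cv2.INTER_CUBIC)
cv2.imwrite("pics/crop1.png",c)
h=cv2.cvtColor(t,cv2.COLOR_BGR2HSV)
for n,p in dict(pale=(242,170),raised=(335,195),lip=(368,205),bench=(220,230),cheese=(270,170),band=(259,178),plate=(185,210),grip=(172,196),blade=(168,165)).items(): print(n,h[p[1],p[0]])
E
```

```text
pale [ 27  83 156]
raised [ 13 147 146]
lip [ 14 128 141]
bench [ 18 116 156]
cheese [ 20 132 155]
band [ 18 113 113]
plate [ 13 152 139]
grip [  3 168 156]
blade [ 50   5 160]
```

View pics/crop1.png

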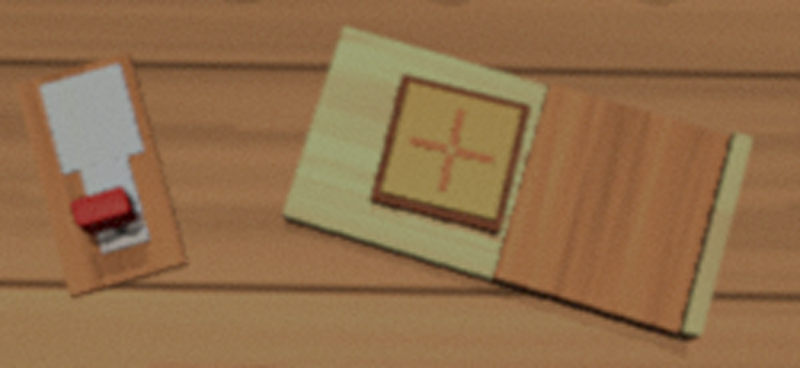

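```bash
cat > h.py <<'E'
import numpy as np,cv2
from bench import r
def cast(uv,z,n="top",m=None):
    m=m or r.camera_model(n);R=np.array(m["R"]);t=np.array(m["t"]);c=-R.T@t
    uv=np.atleast_2d(uv).astype(float)
    d=np.c_[(uv[:,0]-m["cx"])/m["fx"],(uv[:,1]-m["cy"])/m["fy"],np.ones(len(uv))]@R
    return (c+d*((z-c[2])/d[:,2])[:,None])[:,:2]
def proj(X,n="top"):
    m=r.camera_model(n);p=np.array(m["R"])@X+np.array(m["t"]);return m["fx"]*p[0]/p[2]+m["cx"],m["fy"]*p[1]/p[2]+m["cy"]
E
python3 - <<'E'
from h import *
np.set_printoptions(precision=4,suppress=True)
o=lambda L:(np.array(L,float)+.5)/3.2-.5+[140,130]
S=lambda P:np.linalg.norm(np.roll(P,-1,0)-P,axis=1)
def ang(P,i,j):
    d=P[j]-P[i];return np.arctan2(d[1],d[0])
for n,L,z in(("low",[(345,28),(548,88),(495,277),(285,215)],.03),("up",[(548,85),(735,133),(683,330),(495,277)],.04),("band",[(405,76),(530,104),(497,232),(373,200)],.048),("plate",[(25,85),(128,57),(187,263),(72,295)],.01),("blade",[(40,88),(123,63),(143,153),(62,175)],.012)):
    P=cast(o(L),z);print(n,P.tolist(),"c",P.mean(0),"sides",S(P),"ang",[ang(P,0,1),ang(P,3,2),ang(P,3,0),ang(P,2,1)])
t=cv2.imread("pics/top0.png");h=cv2.cvtColor(t,cv2.COLOR_BGR2HSV)
def rect(m,z,box):
    k=np.zeros_like(m);x0,y0,x1,y1=box;k[y0:y1,x0:x1]=m[y0:y1,x0:x1]
    c=max(cv2.findContours(k,0,1)[0],key=cv2.contourArea)
    P=cast(c[:,0],z);q=cv2.minAreaRect((P*1000).astype(np.float32));return q
print("blade",rect(cv2.inRange(h,(0,0,110),(180,45,255)),.012,(145,140,205,225)))
print("pale",rect(cv2.inRange(h,(21,40,120),(40,115,255)),.03,(225,135,320,225)))
print("grip",rect(cv2.inRange(h,(0,150,90),(8,255,255)),.115,(155,180,195,215)))
print("cheese",rect(cv2.inRange(h,(10,100,60),(20,255,130)),.048,(250,140,306,210)))
E
```

```text
low [[0.6550026080583847, 0.06895188258659789], [0.6052978793294678, -0.10249140896702127], [0.44433904415122044, -0.05772608327258627], [0.492966432047781, 0.1152229142148579]] c [0.5494 0.006 ] sides [0.1785 0.1671 0.1797 0.1685] ang [np.float64(-1.8529793594754975), np.float64(-1.844885987630712), np.float64(-0.2781569044454352), np.float64(-0.2712613840240137)]
up [[0.6049901508492209, -0.10119555036706138], [0.5664751482785624, -0.25556641986363127], [0.40238931970745917, -0.2079350566359385], [0.4428494417779214, -0.05679883819479552]] c [ 0.5042 -0.1554] sides [0.1591 0.1709 0.1565 0.1681] ang [np.float64(-1.8153011181066865), np.float64(-1.8323691052633369), np.float64(-0.2672650754911695), np.float64(-0.2825186542587586)]
band [[0.6083168795361211, 0.018168574591659978], [0.5861337323746689, -0.0851478480705033], [0.478449312232754, -0.0577346194813258], [0.5031527896833751, 0.043015196824340296]] c [ 0.544  -0.0204] sides [0.1057 0.1111 0.1037 0.1081] ang [np.float64(-1.7822960054422823), np.float64(-1.8112487311684349), np.float64(-0.23201067573755593), np.float64(-0.24927
[... 474 characters left out ...]
476323741829126, 0.23757805724205686], [0.5274555736121083, 0.30475177967237876]] c [0.5761 0.2822] sides [0.0733 0.0814 0.0701 0.079 ] ang [np.float64(-1.2462537980837407), np.float64(-1.2790024446199113), np.float64(0.29840403253974446), np.float64(0.2592796794218857)]
blade ((553.591796875, 275.38323974609375), (130.3616943359375, 69.84425354003906), 16.941715240478516)
pale ((551.0926513671875, 7.707115173339844), (180.397705078125, 170.74569702148438), 74.04264068603516)
grip ((481.20770263671875, 251.58981323242188), (21.356016159057617, 42.82008361816406), 16.941757202148438)
cheese ((542.6220092773438, -19.026344299316406), (110.73356628417969, 113.45016479492188), 76.41483306884766)
```

```bash
python3 -m crank '[[0.1,0.16,0,0.08,1],[0.1,0.16,0,0.08,1],[0.1,0.16,0,0.08,1],[0.1,0.16,0,0.08,1],[0.1,0.16,0,0.08,1],[0.1,0.16,0,0.08,1],[0.1,0.16,0,0.08,1],[0.1,0.16,0,0.08,1]]'
python3 -m crank '[[0.1,0.16,0,0.08,1],[0.1,0.16,0,0.08,1],[0.012,0.19,0,0.08,1],[0.012,0.19,0,0.08,1],[0.012,0.19,0,0.08,1],[0.012,0.19,0,0.08,1],[0.012,0.19,0,0.08,1],[0.012,0.19,0,0.08,1]]'
python3 -m crank '[[0.012,0.19,0,0.08,1],[0.012,0.19,0,0.08,1],[0.012,0.19,0,0.08,1],[0.012,0.19,0,0.08,1],[0.012,0.19,0,0.08,1],[0.012,0.19,0,0.08,1],[0.012,0.19,0,0.08,1],[0.012,0.19,0,0.045,1]]'
cat >> h.py <<'E'
def st(tx=None,ty=None,tz=None,yaw=None):
    "print TCP and y-line yaw; with targets, the shift left in move units"
    o=r.get_obs();R=cv2.Rodrigues(o["orientation"])[0];p=o["tcp_pos"]
    y=np.arctan2(R[1,1],R[0,1])
    print("t",round(o["clock"],2),"tcp",p.round(4),"yaw",round(y,4),"tilt",R[2].round(4),"F",o["contact_force"].round(1),"w",round(o["grip_width"],4),"gf",round(o["gripper_force"],1),"j",o["joints"].round(2))
    if tx is not None: print("go",((np.array([tx,ty,tz])-p)/.2).round(3),"turn",round(((yaw-y+np.pi/2)%np.pi-np.pi/2)/(np.pi/4),3))
    return p,y
E
python3 -c "
from h import *
st(.481,.252,.076,.2957)
for n,u,z in (('mug',(215,98),.09),('round',(282,105),.05),('jar',(351,98),.1)):print(n,cast(u,z))"
```

```text
clock: 0.77
tcp_pos: [0.415, -0.3673, 0.2311]
orientation: [-2.834, -1.356, 0.001]
contact_force: [1.1, -0.8, 0.2]
grip_width: 0.0858
gripper_force: 0.0
clock: 1.43
tcp_pos: [0.4685, -0.0754, 0.2312]
orientation: [-2.408, -2.018, 0.001]
contact_force: [0.7, 0.1, 0.5]
grip_width: 0.0853
gripper_force: 0.0
clock: 2.1
tcp_pos: [0.4879, 0.2284, 0.2311]
orientation: [1.866, 2.528, -0.001]
contact_force: [0.3, 0.4, 0.1]
grip_width: 0.0855
gripper_force: 0.0
t 2.1 tcp [0.4879 0.2284 0.2311] yaw 0.2992 tilt [-3.e-04 -3.e-04 -1.e+00] F [0.3 0.4 0.1] w 0.0855 gf 0.0 j [ 0.    0.33 -0.68  1.85  0.24  1.05 -0.47]
go [-0.035  0.118 -0.775] turn -0.004
mug [[0.74408146 0.15493792]]
round [[ 0.74451875 -0.02295921]]
jar [[ 0.74607332 -0.19876542]]
```

```bash
python3 -m crank '[[-0.035,0.118,0,0,1],[0,0,0,0,1],[0,0,0,0,1]]' | head -2
python3 - <<'E'
from h import *
st(.481,.252,.076,.2957)
m=r.camera_model("wrist");f=r.grab_frame("wrist");cv2.imwrite("pics/w1.png",f)
h=cv2.cvtColor(f,cv2.COLOR_BGR2HSV)
for n,k,z in(("grip",cv2.inRange(h,(0,150,60),(8,255,255)),.115),("blade",cv2.inRange(h,(0,0,100),(180,45,255)),.012)):
    c=max(cv2.findContours(k,0,1)[0],key=cv2.contourArea)
    print(n,cv2.boundingRect(c),cv2.minAreaRect((cast(c[:,0],z,m=m)*1000).astype(np.float32)))
E
```

```text
clock: 2.35
tcp_pos: [0.4802, 0.252, 0.2309]
t 2.35 tcp [0.4802 0.252  0.2309] yaw 0.3001 tilt [ 5.e-04 -9.e-04 -1.e+00] F [ 0.5 -1.2  0.1] w 0.0853 gf 0.0 j [-0.04  0.34 -0.69  1.84  0.24  1.05 -0.52]
go [ 0.004  0.    -0.775] turn -0.006
grip (250, 147, 27, 59) ((481.6852111816406, 255.1975555419922), (20.725954055786133, 48.263248443603516), 19.051101684570312)
blade (268, 125, 123, 63) ((552.2704467773438, 273.0056457519531), (133.1414337158203, 69.2079086303711), 18.11737823486328)
```

View pics/w1.png

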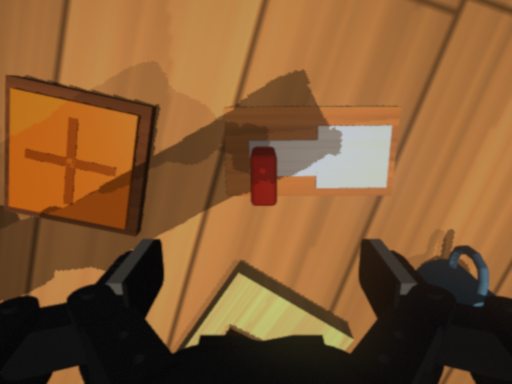

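The wrist view shows the grip at (263,176), centred between the open fingers, with the blade pointing right. It agrees with the top-view fix, so I'll descend and grasp.

```bash
python3 -m crank '[[0.004,0,-0.155,0,1],[0,0,-0.155,0,1],[0,0,-0.155,0,1],[0,0,-0.155,0,1],[0,0,-0.155,0,1],[0,0,0,0,1],[0,0,0,0,-1],[0,0,0,0,-1]]' 90
python3 -m crank '[[0,0,0,0,-1],[0,0,0,0,-1],[0,0,0,0,-1],[0,0,0,0,-1],[0,0,0,0,-1],[0,0,0,0,-1]]'
python3 -c "
from h import *
st()"
python3 -m crank '[[0,0,0.1,0,-1],[0,0,0.15,0,-1],[0,0,0.15,0,-1],[0,0,0.15,0,-1],[0,0,0.1,0,-1],[0,0,0,0,-1],[0,0,0,0,-1]]'
python3 -c "
from h import *
st()
f=r.grab_frame('top');cv2.imwrite('pics/t2.png',f)
h=cv2.cvtColor(f,cv2.COLOR_BGR2HSV);k=cv2.inRange(h,(0,0,110),(180,45,255));k2=np.zeros_like(k);k2[120:225,145:210]=k[120:225,145:210]
c=max(cv2.findContours(k2,0,1)[0],key=cv2.contourArea);print(cv2.minAreaRect((cast(c[:,0],.142)*1000).astype(np.float32)))
"
```

```text
clock: 3.07
tcp_pos: [0.4831, 0.2502, 0.0778]
orientation: [1.87, 2.523, 0.002]
contact_force: [0.3, -0.1, 1.0]
grip_width: 0.064
gripper_force: 0.0
clock: 3.57
tcp_pos: [0.483, 0.2511, 0.0779]
orientation: [1.868, 2.524, 0.003]
contact_force: [-0.5, -1.4, 9.1]
grip_width: 0.0212
gripper_force: 88.8
t 3.57 tcp [0.483  0.2511 0.0779] yaw 0.2963 tilt [ 1.0e-04  2.6e-03 -1.0e+00] F [-0.5 -1.4  9.1] w 0.0212 gf 88.8 j [-0.13  0.53 -0.59  1.96  0.42  0.77 -0.67]
clock: 4.15
tcp_pos: [0.4825, 0.2506, 0.2074]
orientation: [1.868, 2.524, 0.003]
contact_force: [-0.8, -0.6, -2.2]
grip_width: 0.0214
gripper_force: 88.4
t 4.15 tcp [0.4825 0.2506 0.2074] yaw 0.2962 tilt [-1.0e-04  2.5e-03 -1.0e+00] F [-0.8 -0.6 -2.2] w 0.0214 gf 88.4 j [-0.04  0.36 -0.68  1.86  0.27  1.01 -0.54]
((640.5089111328125, 310.6099853515625), (27.452224731445312, 22.57374382019043), 45.832271575927734)
```

```bash
python3 -m crank '[[0.033,-0.018,0,-0.15,-1],[0.033,-0.018,0,-0.15,-1],[0.033,-0.018,0,-0.15,-1],[0.033,-0.018,0,-0.15,-1],[0.033,-0.018,0,-0.15,-1],[0.033,-0.018,0,-0.15,-1],[0.033,-0.018,0,-0.15,-1],[0.033,-0.018,0,-0.15,-1]]'|head -2
python3 -m crank '[[0.033,-0.018,0,-0.15,-1],[0.033,-0.018,0,-0.15,-1],[0.033,-0.018,0,-0.15,-1],[0.033,-0.018,0,-0.15,-1],[0.033,-0.018,0,-0.15,-1],[0.033,-0.018,0,-0.15,-1],[0.033,-0.018,0,-0.15,-1],[0.033,-0.018,0,-0.15,-1]]'|head -2
python3 -m crank '[[0.033,-0.018,0,-0.15,-1],[0.033,-0.018,0,-0.15,-1],[0,0,0,0,-1],[0,0,0,0,-1]]'|head -2
python3 -c "
from h import *
st(.6019,.1856,.105,-1.849)
cv2.imwrite('pics/t3.png',cv2.resize(r.grab_frame('top')[80:240,130:390],None,fx=3,fy=3,interpolation=2))
cv2.imwrite('pics/s3.png',r.grab_frame('scene'))
"
```

```text
clock: 4.87
tcp_pos: [0.534, 0.2208, 0.2041]
clock: 5.53
tcp_pos: [0.5868, 0.1921, 0.2039]
clock: 5.87
tcp_pos: [0.6, 0.1852, 0.2045]
t 5.87 tcp [0.6    0.1852 0.2045] yaw -1.821 tilt [-0.0023  0.0021 -1.    ] F [-0.7  0.8 -1.9] w 0.0208 gf 88.3 j [-0.26  0.44 -0.19  1.69  0.09  1.03 -2.3 ]
go [ 0.01   0.002 -0.497] turn -0.036
```

View pics/t3.png

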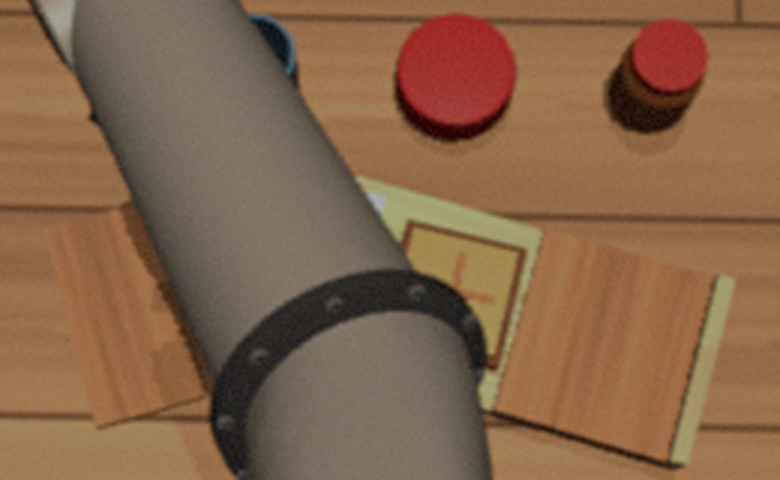

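The arm hides the blade from above: only a sliver shows at (378,203). I'll descend behind the cheese and check with the scene camera.

```bash
python3 -m crank '[[0.01,0.002,-0.1,-0.036,-1],[0,0,-0.15,0,-1],[0,0,-0.15,0,-1],[0,0,-0.1,0,-1],[0,0,0,0,-1],[0,0,0,0,-1]]'|head -4
python3 -c "
from h import *
st(.6019,.1856,.1,-1.849)
"
python3 -m crank '[[0,0,-0.01,0,-1],[0,0,0,0,-1],[0,0,0,0,-1]]'|head -4
python3 -m crank '[[0,0,-0.01,0,-1],[0,0,0,0,-1],[0,0,0,0,-1]]'|head -4
python3 -c "
from h import *
st(.6019,.1856,.1,-1.849)
cv2.imwrite('pics/s4.png',cv2.resize(r.grab_frame('scene')[160:320,170:400],None,fx=3,fy=3,interpolation=2))
"
```

```text
clock: 6.47
tcp_pos: [0.6017, 0.1861, 0.1055]
orientation: [3.11, -0.438, -0.004]
contact_force: [0.6, 0.3, -0.1]
t 6.47 tcp [0.6017 0.1861 0.1055] yaw -1.8504 tilt [-0.0024  0.0013 -1.    ] F [ 0.6  0.3 -0.1] w 0.0211 gf 88.0 j [-0.27  0.55 -0.18  1.76  0.12  0.85 -2.35]
go [ 0.001 -0.003 -0.027] turn 0.002
clock: 6.72
tcp_pos: [0.6038, 0.1865, 0.106]
orientation: [-3.109, 0.44, -0.004]
contact_force: [-0.2, -0.2, -1.8]
clock: 6.97
tcp_pos: [0.6029, 0.1861, 0.1026]
orientation: [-3.11, 0.441, -0.001]
contact_force: [-0.0, -0.1, -1.5]
t 6.97 tcp [0.6029 0.1861 0.1026] yaw -1.8523 tilt [ 4.e-04 -2.e-04 -1.e+00] F [-0.  -0.1 -1.5] w 0.0209 gf 88.0 j [-0.27  0.55 -0.17  1.76  0.12  0.84 -2.35]
go [-0.005 -0.002 -0.013] turn 0.004
```

View pics/s4.png

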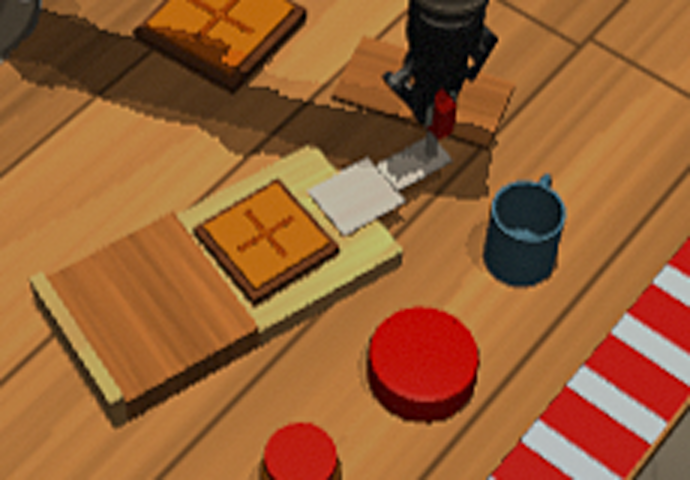

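Scene crop: the blade's front edge runs (308,192)–(345,235), square to the board and centred behind the cheese's rear edge (282,180)–(338,246). Now I'll feel down for the board.

```bash
g(){ grep -E "tcp_pos|contact"; }
python3 -m crank '[[0,0,-0.01,0,-1],[0,0,0,0,-1],[0,0,0,0,-1]]'|g
python3 -m crank '[[0,0,-0.01,0,-1],[0,0,0,0,-1],[0,0,0,0,-1]]'|g
python3 -m crank '[[0,0,-0.01,0,-1],[0,0,0,0,-1],[0,0,0,0,-1]]'|g
python3 -m crank '[[0,0,0,0,-1]]'|g;python3 -m crank '[[0,0,0,0,-1]]'|g
```

```text
tcp_pos: [0.6027, 0.186, 0.1001]
contact_force: [0.5, 0.8, -1.4]
tcp_pos: [0.6028, 0.186, 0.0982]
contact_force: [-0.6, 0.4, -2.2]
tcp_pos: [0.603, 0.1863, 0.0968]
contact_force: [-0.3, 1.8, 2.7]
tcp_pos: [0.6031, 0.1863, 0.0968]
contact_force: [-0.4, 0.8, 3.9]
tcp_pos: [0.603, 0.1863, 0.0967]
contact_force: [-1.2, 0.3, 4.0]
```

```bash
g(){ grep -E "tcp_pos|contact"; }
python3 -m crank '[[0,0,0.004,0,-1],[-0.0055,-0.0192,0,0,-1],[-0.0055,-0.0192,0,0,-1],[-0.0055,-0.0192,0,0,-1],[-0.0055,-0.0192,0,0,-1],[0,0,0,0,-1],[0,0,0,0,-1]]'|g
python3 -m crank '[[-0.0055,-0.0192,0,0,-1],[-0.0055,-0.0192,0,0,-1],[0,0,0,0,-1],[0,0,0,0,-1]]'|g
python3 -m crank '[[-0.0055,-0.0192,0,0,-1],[-0.0055,-0.0192,0,0,-1],[0,0,0,0,-1],[0,0,0,0,-1]]'|g
python3 -m crank '[[0,0,0,0,-1]]'|g;python3 -m crank '[[0,0,0,0,-1]]'|g
```

```text
tcp_pos: [0.5987, 0.1699, 0.0974]
contact_force: [0.3, 1.4, 5.6]
tcp_pos: [0.5967, 0.1633, 0.0977]
contact_force: [0.2, 2.0, 6.2]
tcp_pos: [0.5949, 0.1562, 0.0979]
contact_force: [1.2, 2.5, 8.0]
tcp_pos: [0.5949, 0.1562, 0.0979]
contact_force: [1.4, 3.3, 7.3]
tcp_pos: [0.5949, 0.1562, 0.0979]
contact_force: [1.3, 3.2, 7.0]
```

```bash
g(){ grep -E "tcp_pos|contact"; }
python3 -m crank '[[0,0,0.005,0,-1],[0,0,0,0,-1],[0,0,0,0,-1]]'|g
python3 -m crank '[[0,0,0.003,0,-1],[0,0,0,0,-1],[0,0,0,0,-1]]'|g
python3 -m crank '[[-0.0028,-0.0096,0,0,-1],[0,0,0,0,-1],[0,0,0,0,-1]]'|g
python3 -m crank '[[-0.0028,-0.0096,0,0,-1],[0,0,0,0,-1],[0,0,0,0,-1]]'|g
python3 -c "
from h import *
st()
cv2.imwrite('pics/s5.png',cv2.resize(r.grab_frame('scene')[200:280,220:350],None,fx=6,fy=6,interpolation=2))
"
```

```text
tcp_pos: [0.5939, 0.1553, 0.098]
contact_force: [0.8, 1.7, 2.8]
tcp_pos: [0.5935, 0.1547, 0.0981]
contact_force: [1.1, 0.2, -1.3]
tcp_pos: [0.5934, 0.1536, 0.0986]
contact_force: [0.6, 2.1, -1.6]
tcp_pos: [0.5936, 0.1531, 0.0992]
contact_force: [3.0, 4.1, -1.5]
t 10.35 tcp [0.5936 0.1531 0.0992] yaw -1.8518 tilt [ 0.0011 -0.0027 -1.    ] F [ 3.   4.1 -1.5] w 0.0207 gf 88.4 j [-0.22  0.53 -0.18  1.81  0.12  0.81 -2.31]
```

View pics/s5.png

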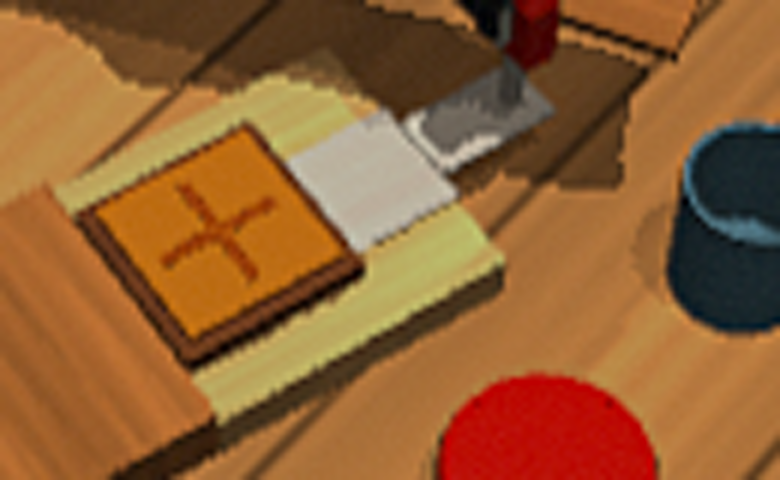

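The crop shows the blade under the cheese's rear band from (290,160) to (360,250), and the cheese up against the step. I'll start prying along the arc.

```bash
g(){ grep -E "tcp_pos|contact"; }
python3 -m crank '[[-0.0014,-0.005,0.025,0,-1],[-0.0014,-0.005,0.049,0,-1],[0,0,0.024,0,-1],[-0.002,-0.007,0.0385,0,-1],[-0.002,-0.007,0.0385,0,-1],[-0.0034,-0.0118,0.0355,0,-1],[-0.0034,-0.0118,0.0355,0,-1],[0,0,0,0,-1]]'|g
python3 -c "
from h import *
p,y=st()
d=(p[:2]-[.5263,-.0788]);print('tip x,z',-.275*d[0]-.9615*d[1]+.14,'y',.9615*d[0]-.275*d[1],p[2]-.0658)
cv2.imwrite('pics/s6.png',cv2.resize(r.grab_frame('scene')[180:280,200:350],None,fx=5,fy=5,interpolation=2))
"
```

```text
tcp_pos: [0.5913, 0.1437, 0.15]
contact_force: [0.6, 6.7, 1.0]
t 11.07 tcp [0.5913 0.1437 0.15  ] yaw -1.8524 tilt [ 0.0024 -0.0039 -1.    ] F [0.6 6.7 1. ] w 0.0211 gf 89.0 j [-0.2   0.46 -0.18  1.79  0.1   0.9  -2.28]
tip x,z -0.09179512217695557 y 0.0013111253045566679 0.08423079113291373
```

View pics/s6.png

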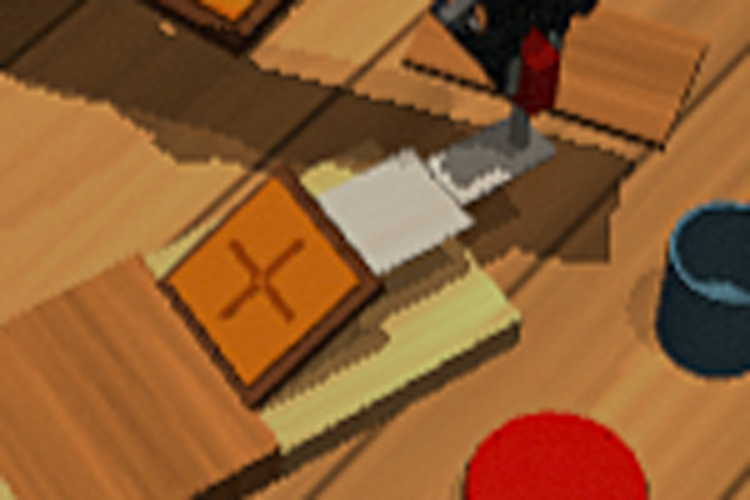

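The cheese is up about 30°, hinged on the step, with the tip seated under the band. Continuing.

```bash
g(){ grep -E "tcp_pos|contact"; }
python3 -m crank '[[-0.0044,-0.0154,0.0295,0,-1],[-0.0044,-0.0154,0.0295,0,-1],[-0.0074,-0.026,0.031,0,-1],[-0.0074,-0.026,0.031,0,-1],[0,0,0,0,-1]]'|g
python3 -m crank '[[-0.0093,-0.0324,0.026,0,-1],[-0.0093,-0.0324,0.026,0,-1],[-0.0103,-0.036,0.0175,0,-1],[-0.0103,-0.036,0.0175,0,-1],[0,0,0,0,-1],[0,0,0,0,-1]]'|g
python3 -c "
from h import *
p,y=st()
d=(p[:2]-[.5263,-.0788]);print('tip x,z',-.275*d[0]-.9615*d[1]+.14,'y',.9615*d[0]-.275*d[1],p[2]-.0658)
cv2.imwrite('pics/s7.png',cv2.resize(r.grab_frame('scene')[180:280,200:350],None,fx=5,fy=5,interpolation=2))
"
```

```text
tcp_pos: [0.5863, 0.1257, 0.174]
contact_force: [0.2, 6.1, 2.3]
tcp_pos: [0.5779, 0.098, 0.1905]
contact_force: [0.4, 4.4, 6.8]
t 12.03 tcp [0.5779 0.098  0.1905] yaw -1.8529 tilt [ 1.e-03 -3.e-04 -1.e+00] F [0.4 4.4 6.8] w 0.0209 gf 89.7 j [-0.13  0.38 -0.18  1.81  0.08  0.96 -2.2 ]
tip x,z -0.04416471736335048 y 0.0010322666751353266 0.12468041537102248
```

View pics/s7.png

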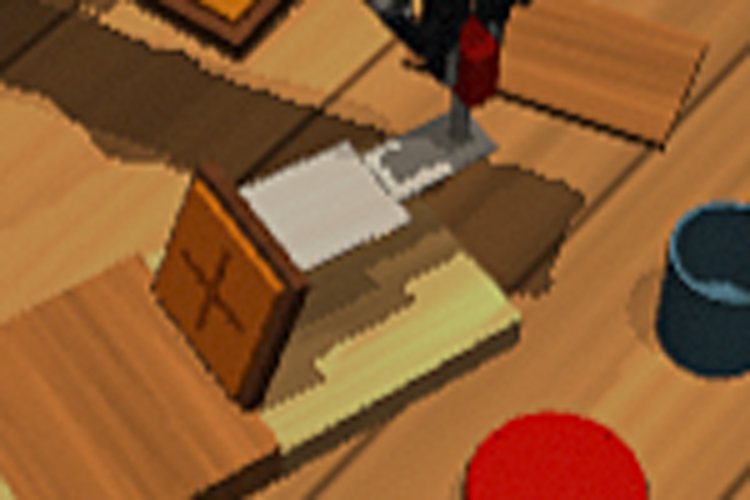

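Cheese is at about 70° with the blade tip still in the notch. Pushing it on past vertical.

```bash
g(){ grep -E "tcp_pos|contact"; }
python3 -m crank '[[-0.0103,-0.036,0.023,0,-1],[-0.0103,-0.036,0.023,0,-1],[0,0,0,0,-1]]'|g
python3 -m crank '[[-0.0117,-0.041,0.01,0,-1],[-0.0117,-0.041,0.01,0,-1],[0,0,0,0,-1]]'|g
python3 -m crank '[[-0.0114,-0.04,0.005,0,-1],[-0.0114,-0.04,0.005,0,-1],[0,0,0,0,-1]]'|g
python3 -c "
from h import *
p,y=st()
d=(p[:2]-[.5263,-.0788]);print('tip x,z',-.275*d[0]-.9615*d[1]+.14,'y',.9615*d[0]-.275*d[1],p[2]-.0658)
cv2.imwrite('pics/s8.png',cv2.resize(r.grab_frame('scene')[160:300,170:350],None,fx=4,fy=4,interpolation=2))
"
```

```text
tcp_pos: [0.5734, 0.0815, 0.1996]
contact_force: [-1.1, 1.0, 3.6]
tcp_pos: [0.5683, 0.0638, 0.2029]
contact_force: [0.0, 0.9, 4.5]
tcp_pos: [0.5637, 0.048, 0.2047]
contact_force: [0.3, -0.9, 5.1]
t 12.83 tcp [0.5637 0.048  0.2047] yaw -1.8552 tilt [-2.0e-04  2.3e-03 -1.0e+00] F [ 0.3 -0.9  5.1] w 0.021 gf 89.6 j [-0.06  0.33 -0.17  1.84  0.07  0.98 -2.11]
tip x,z 0.007823142962810004 y 0.001050971115826034 0.13887887218114428
```

View pics/s8.png

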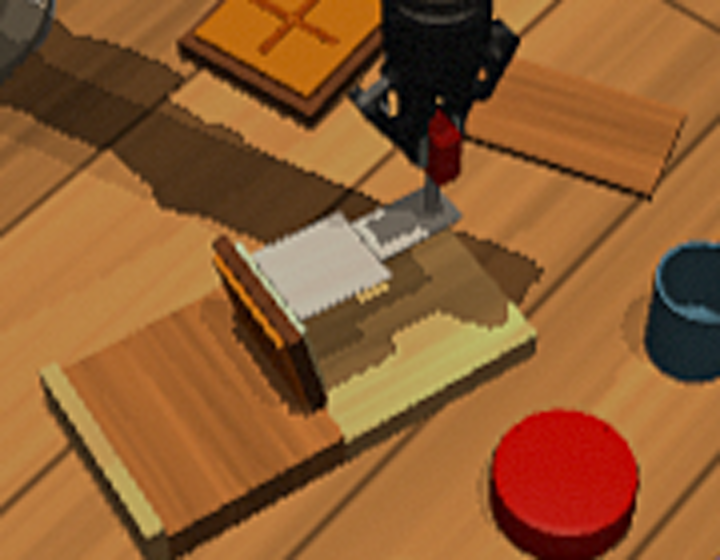

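About 100° now: the pale face is visible, leaning over the step. That was my last picture view, so from here I go by measurement. Pushing on until it falls.

```bash
g(){ grep -E "tcp_pos|contact"; }
python3 -m crank '[[-0.0103,-0.036,0.005,0,-1],[-0.0103,-0.036,0.003,0,-1],[-0.0103,-0.036,0,0,-1],[-0.0103,-0.036,0,0,-1],[-0.0103,-0.036,0,0,-1],[0,0,0,0,-1]]'|g
python3 -m crank '[[0,0,0,0,-1],[0,0,0,0,-1],[0,0,0,0,-1],[0,0,0,0,-1]]'|g
cat > look.py <<'E'
from h import *
p,y=st()
d=(p[:2]-[.5263,-.0788]);print('tip x',-.275*d[0]-.9615*d[1]+.14,'y',.9615*d[0]-.275*d[1],'sole z',p[2]-.0678)
f=r.grab_frame('scene');h=cv2.cvtColor(f,cv2.COLOR_BGR2HSV)
roi=np.zeros(f.shape[:2],np.uint8);cv2.fillConvexPoly(roi,np.array([proj(np.array([.5263,-.0788,.06])+a*np.array([-.275,-.9615,0])+b*np.array([.9615,-.275,0])) for a,b in((-.2,-.1),(-.2,.1),(.19,.1),(.19,-.1))],int),255)
for n,lo,hi in(("orange",(8,200,120),(18,255,255)),("pale",(18,20,150),(40,170,255)),("white",(0,0,130),(180,45,255))):
    k=cv2.inRange(h,lo,hi)&roi
    for c in cv2.findContours(k,0,1)[0]:
        if cv2.contourArea(c)>80:
            P=cast(c[:,0],.064,"scene")-[.5263,-.0788];Q=np.c_[P@[-.275,-.9615],P@[.9615,-.275]]*1000
            q=cv2.minAreaRect(Q.astype(np.float32));print(n,cv2.boundingRect(c),"board:",[np.round(v,1) for v in q])
E
python3 look.py
```

```text
tcp_pos: [0.553, 0.0131, 0.2056]
contact_force: [-0.7, 0.0, -1.1]
tcp_pos: [0.554, 0.0159, 0.2062]
contact_force: [-0.5, 0.3, -1.6]
t 13.72 tcp [0.554  0.0159 0.2062] yaw -1.8515 tilt [-2.e-04 -3.e-04 -1.e+00] F [-0.5  0.3 -1.6] w 0.0209 gf 89.0 j [-0.01  0.31 -0.16  1.87  0.06  0.97 -2.05]
tip x 0.04130279846264667 y 0.0006039788119182529 sole z 0.13841210312633398
orange (226, 147, 29, 37) board: [array([-182., -277.]), array([127.9, 124. ]), np.float64(22.0)]
```

```bash
python3 - <<'E'
from h import *
f=r.grab_frame('scene');h=cv2.cvtColor(f,cv2.COLOR_BGR2HSV)
for a in range(-170,171,10):
    u,v=proj(np.array([.5263,-.0788,.064])+a/1000*np.array([-.275,-.9615,0]));u,v=int(u),int(v);print(a,(u,v),h[v,u],end=' | ')
E
```

```text
-170 (240, 164) [ 13 237 127] | -160 (244, 165) [ 13 247 164] | -150 (248, 166) [ 14 242 170] | -140 (251, 167) [ 15 228 181] | -130 (255, 168) [ 11 155  33] | -120 (259, 169) [15 60 17] | -110 (262, 170) [150  46  11] | -100 (266, 171) [135  32  16] | -90 (270, 173) [105  36  14] | -80 (273, 174) [160  51  15] | -70 (277, 175) [45 36 14] | -60 (281, 176) [ 8 57 18] | -50 (285, 177) [20 28 27] | -40 (288, 178) [ 13 185 124] | -30 (292, 179) [ 14 185 161] | -20 (296, 180) [ 13 188 159] | -10 (299, 181) [ 14 188 159] | 0 (303, 182) [ 14 186 162] | 10 (307, 184) [ 13 185 164] | 20 (311, 185) [ 13 184 161] | 30 (314, 186) [ 13 189 159] | 40 (318, 187) [ 14 188 157] | 50 (322, 188) [ 13 185 157] | 60 (326, 189) [ 13 186 155] | 70 (329, 190) [ 13 184 154] | 80 (333, 191) [ 14 190 152] | 90 (337, 192) [ 13 189 150] | 100 (341, 194) [ 15 171 157] | 110 (345, 195) [ 14 166 144] | 120 (348, 196) [ 15 167 166] | 130 (352, 197) [ 15 171 171] | 140 (356, 198) [ 15 168 164] | 150 (360, 199) [ 14 170 168] | 160 (363, 200) [ 15 168 161] | 170 (367, 201) [ 14 168 175] |
```

```bash
sed -i 's/(-.2,-.1),(-.2,.1)/(-.19,-.1),(-.19,.1)/; s/\[.9615,-.275,0\])) for/[.9615,-.275,0]),"scene") for/' look.py; python3 look.py; python3 - <<'E'
from h import *
f=r.grab_frame('scene');h=cv2.cvtColor(f,cv2.COLOR_BGR2HSV)
for a in range(-60,161,10):
    u,v=proj(np.array([.5263,-.0788,.064])+a/1000*np.array([-.275,-.9615,0]),"scene");u,v=int(u),int(v);print(a,(u,v),h[v,u],end=' | ')
E
```

```text
t 13.82 tcp [0.554  0.0157 0.2063] yaw -1.8517 tilt [-1.e-04 -2.e-04 -1.e+00] F [ 0.5  0.3 -2.3] w 0.0211 gf 89.0 j [-0.01  0.31 -0.16  1.87  0.06  0.97 -2.05]
tip x 0.04148273127206495 y 0.0006546511793975342 sole z 0.1384630446734848
pale (180, 251, 31, 43) board: [array([163.4,   5.1]), array([166.4,  14.4]), np.float64(89.8)]
pale (201, 238, 41, 36) board: [array([70.4, -0. ]), array([92.9, 93.4]), np.float64(0.0)]
pale (250, 232, 54, 38) board: [array([-79.1,  72.2]), array([173.4,  57.1]), np.float64(0.0)]
pale (219, 216, 41, 30) board: [array([-26.4, -41. ]), array([ 84.3, 131.2]), np.float64(78.5)]
white (223, 217, 44, 29) board: [array([-47.1, -41.6]), array([129.3,  72. ]), np.float64(0.4)]
-60 (257, 235) [ 19 152 195] | -50 (254, 236) [ 19 139 136] | -40 (251, 238) [ 19 138 144] | -30 (248, 239) [ 18  44 115] | -20 (246, 241) [ 16 178  90] | -10 (243, 242) [ 18  91 129] | 0 (240, 244) [ 17 134  78] | 10 (237, 245) [ 19  38 115] | 20 (235, 247) [  8 255  30] | 30 (232, 248) [ 19 115 113] | 40 (229, 250) [ 34  86 195] | 50 (226, 252) [ 34  57 191] | 60 (223, 253) [ 34  56 191] | 70 (220, 255) [ 33  58 189] | 80 (218, 256) [ 34  58 190] | 90 (215, 258) [ 34  56 190] | 100 (212, 259) [ 34  57 189] | 110 (209, 261) [ 35  59 191] | 120 (206, 262) [ 11 201  80] | 130 (203, 264) [ 14 196  95] | 140 (200, 266) [ 13 188 159] | 150 (197, 267) [ 13 192 173] | 160 (194, 269) [ 18 139 185] |
```

The pale face measures 93×93 mm at its expected height, square to the board and centred at x=70 mm, y=0 on the raised end. So the flip is done, and I'll take the spatula back.

```bash
python3 -m crank '[[0.02,0.08,0.02,0,-1],[0.04,0.14,0,0,-1],[0.04,0.14,0,0,-1],[0.04,0.14,0,0,-1],[0.04,0.14,0,0,-1],[0.04,0.14,0,0,-1],[0.01,0.04,0,0.05,-1]]'|head -2
python3 -m crank '[[-0.0325,0.02,0,0.15,-1],[-0.0325,0.02,0,0.15,-1],[-0.0325,0.02,0,0.15,-1],[-0.0325,0.02,0,0.15,-1],[-0.0325,0.02,0,0.15,-1],[-0.0325,0.02,0,0.15,-1],[-0.0325,0.02,0,0.15,-1],[-0.0325,0.02,0,0.15,-1]]'|head -2
python3 -m crank '[[-0.0325,0.02,0,0.15,-1],[-0.0325,0.02,0,0.15,-1],[-0.0325,0.02,0,0.15,-1],[-0.0325,0.02,0,0.15,-1],[-0.0325,0.02,0,0.15,-1],[-0.0325,0.02,0,0.15,-1],[-0.0325,0.02,0,0.15,-1],[-0.0325,0.02,0,0.15,-1]]'|head -2
python3 -m crank '[[-0.0325,0.02,0,0.15,-1],[-0.0325,0.02,0,0.13,-1],[0,0,0,0,-1],[0,0,0,0,-1],[0,0,0,0,-1]]'|head -2
python3 -c "
from h import *
st(.483,.2511,.0779,.2963)"
```

```text
clock: 14.5
tcp_pos: [0.6001, 0.1857, 0.2104]
clock: 15.17
tcp_pos: [0.5476, 0.2109, 0.2102]
clock: 15.83
tcp_pos: [0.4957, 0.2429, 0.2103]
clock: 16.25
tcp_pos: [0.4835, 0.2506, 0.2103]
t 16.25 tcp [0.4835 0.2506 0.2103] yaw 0.2882 tilt [-5.e-04  1.e-04 -1.e+00] F [-0.9  0.2 -2.9] w 0.0211 gf 89.0 j [-0.04  0.36 -0.69  1.86  0.27  1.02 -0.55]
go [-0.003  0.003 -0.662] turn 0.01
```

```bash
g(){ grep -E "tcp_pos|contact"; }
python3 -m crank '[[-0.003,0.003,-0.1,0.01,-1],[0,0,-0.15,0,-1],[0,0,-0.15,0,-1],[0,0,-0.15,0,-1],[0,0,-0.07,0,-1],[0,0,0,0,-1],[0,0,0,0,-1]]'|g
python3 -m crank '[[0,0,-0.015,0,-1],[0,0,0,0,-1],[0,0,0,0,-1]]'|g
python3 -m crank '[[0,0,-0.012,0,-1],[0,0,0,0,-1],[0,0,0,0,-1]]'|g
python3 -m crank '[[0,0,-0.01,0,-1],[0,0,0,0,-1],[0,0,0,0,-1]]'|g
```

```text
tcp_pos: [0.4825, 0.2515, 0.086]
contact_force: [0.5, 0.2, -2.0]
tcp_pos: [0.4832, 0.2522, 0.0844]
contact_force: [-0.4, 0.4, -1.4]
tcp_pos: [0.4825, 0.2518, 0.0811]
contact_force: [0.0, -0.6, -0.6]
tcp_pos: [0.4823, 0.2518, 0.0788]
contact_force: [-0.4, -0.1, -1.3]
```

```bash
g(){ grep -E "tcp_pos|contact|width"; }
python3 -m crank '[[0,0,-0.007,0,-1],[0,0,0,0,-1],[0,0,0,0,-1],[0,0,0,0,-1]]'|g
python3 -m crank '[[0,0,0,0,1],[0,0,0,0,1],[0,0,0,0,1],[0,0,0,0,1],[0,0,0,0,1],[0,0,0,0,1],[0,0,0,0,1],[0,0,0,0,1]]'|g
python3 -m crank '[[0,0,0.05,0,1],[0,0,0.1,0,1],[0,0,0.15,0,1],[0,0,0.15,0,1],[0,0,0.15,0,1],[0,0,0.1,0,1],[0,0,0,0,1],[0,0,0,0,1]]'|g
python3 - <<'E'
from h import *
st()
m=r.camera_model("wrist");f=r.grab_frame("wrist")
h=cv2.cvtColor(f,cv2.COLOR_BGR2HSV)
for n,k,z in(("grip",cv2.inRange(h,(0,150,60),(8,255,255)),.115),("blade",cv2.inRange(h,(0,0,100),(180,45,255)),.012)):
    c=max(cv2.findContours(k,0,1)[0],key=cv2.contourArea)
    print(n,cv2.boundingRect(c),cv2.minAreaRect((cast(c[:,0],z,m=m)*1000).astype(np.float32)))
E
python3 look.py
```

```text
tcp_pos: [0.4824, 0.252, 0.0779]
contact_force: [-2.2, -1.2, 5.2]
grip_width: 0.0213
tcp_pos: [0.4824, 0.2519, 0.0775]
contact_force: [-0.4, -0.0, 0.6]
grip_width: 0.085
tcp_pos: [0.483, 0.2523, 0.2193]
contact_force: [0.3, 0.3, -0.5]
grip_width: 0.0853
t 19.25 tcp [0.483  0.2523 0.2193] yaw 0.2995 tilt [ 1.0e-04  3.2e-03 -1.0e+00] F [ 0.3  0.3 -0.5] w 0.0853 gf 0.0 j [-0.03  0.36 -0.7   1.85  0.27  1.03 -0.54]
grip (246, 147, 28, 61) ((481.5247497558594, 256.66162109375), (20.818378448486328, 47.5384407043457), 17.044042587280273)
blade (269, 125, 123, 64) ((553.7508544921875, 275.276123046875), (129.10513305664062, 68.53919219970703), 17.085220336914062)
t 19.3 tcp [0.4823 0.2516 0.2178] yaw 0.2995 tilt [-3.e-04  6.e-04 -1.e+00] F [ 0.3  0.8 -0.8] w 0.0854 gf 0.0 j [-0.03  0.36 -0.7   1.85  0.27  1.03 -0.54]
tip x -0.16562141914036227 y -0.13319191907604525 sole z 0.15003181594253823
pale (180, 250, 31, 44) board: [array([163.4,   4.4]), array([167.8,  14.5]), np.float64(89.8)]
pale (201, 238, 41, 36) board: [array([70., -0.]), array([93.7, 93.4]), np.float64(0.0)]
pale (229, 208, 75, 62) board: [array([-79.6,  18.9]), array([164.9, 173.2]), np.float64(89.6)]
```

Spatula is back within about 2 mm and 1° of its starting pose, the cheese is in place, and the gripper is clear.

```bash
python3 -c "
from bench import r
print(r.hand_in())"
```

```text
the job is handed in; nothing more can be done
None
```

The job is handed in: by my last camera measurements, the cheese lies flat, pale side up, on the raised end (70 mm past the step, on the midline), and the spatula is back on its plate within about 2 mm and 1° of where it stood; `r.hand_in()` returned no verdict.

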